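# Press the lid of a slim chocolate box

### The arm

A 6-joint arm with a two-finger parallel gripper is mounted at the origin on the work surface. World frame = base frame: x ahead of the robot, y to its left, z up, the work surface at z = 0. Lengths are in mm, angles in degrees, forces in N, time in s.
With the tool pointing down it reaches from about 350 to 850 mm from the base axis. Payload 8.1 kg.
Tool frame: the origin (TCP) lies at the centre of the arm's flange, where the gripper is bolted on; the fingertips stand 173 mm ahead of it and the grasp point (between the pads) lies 155 mm ahead of it; z points along the fingers, y is the line along which they close (so a half turn about z gives the same grasp; the last joint's range is limited). The gripper opens to 85 mm and grips with 20 to 120 N. Pads are 22 mm wide; open, the fingers measure 114 mm over their backs; the gripper's body (76 mm by 85 mm) begins 54 mm behind the grasp point. The pads swing forward as they close: fully open they stand 13 mm farther back than shut.
Start: joints at [-80.352, 7.471, 85.268, -0, 87.261, -4.893], TCP at [150.671, -580.78, 404.692] pointing down, gripper open.
Joint ranges: [-169.43, 169.43], [-51.17, 129.36], [1.28, 143.12], [-76.62, 256.62], [0, 156.53], [-152.29, 152.29]. Speed limits (degrees/s): [136.94, 136.94, 159.86, 180, 180, 180].

### API

Orientations are given as [roll, pitch, yaw] about the fixed x, y, z axes, in that order (R = Rz(yaw) Ry(pitch) Rx(roll)).
In Python, from bench import * gives the robot as it stands.
- The arm moves only by the shell command python3 -m jog 'ROWS' [FORCE]. ROWS is text: rows parted by semicolons, each of 7 numbers parted by spaces: the shift along the tool's x, y, z scaled (see below), then the turn, a rotation vector about the tool's x, y, z scaled (see below), then the closure, from -1 (fully open) to 1 (shut). In form: tx ty tz wx wy wz hand; .... A call has 1 to 5 rows; each row shifts and turns the commanded pose from where the row before left it, along the tool's axes as they then stand; what a row does not reach is not made up. The controller multiplies each number of a shift by 0.1 m and each number of a turn by 60 degrees. A row lasts 1/8 s, in which the tool goes at most 62.5 mm and 10.7 degrees, less where a joint would pass 70% of its speed; a pose out of reach is approached as far as the arm can. A call with a number of a shift or a turn outside -1 to 1 is refused whole. A call with a gripper value outside its range is refused whole. The fingers move at their own pace and stop on an object; FORCE is the grip in N (left out, the last holds). Time passes only in rows, so rows that do not move let the fingers close. It gives the time, the measured TCP pose, the force, the opening and the grip force at its end, in the units of the state.
- sense(): the state, without advancing time (a new reading comes with each control period).
- snapshot(name): name is "side" or "top" or "wrist"; returns a dict with "img" (420x560x3 uint8, red, green, blue), "fx", "fy", "cx", "cy" (pixels), "dist" ([k1, k2, p1, p2, k3] as OpenCV has them; the pictures are not rectified), "extrinsics" (4x4, takes a point from camera to world coordinates). Camera axes: x right, y down, z forward; pixel columns grow to the right and rows downward; lengths in mm; the calibration is good to about 2 mm. A picture is of the moment at which its call begins. There is no depth.
- hand_in(): hands the job in; it is judged then, once.
The state is a dict: "time": time; "joint_pos": joint angles; "qd": joint speeds; "joint_efforts": joint torques, N m; "tool_pos": TCP position; "tcp_rot": TCP orientation; "ft_force": force on the tool from outside, world axes, zero at the start; "wrist_torque": the same for the moment, N m; "finger_gap": finger opening in mm; "grip_force": force on a finger pad.
Only numpy, scipy, OpenCV 4.12 (cv2) and the standard library are available. Lean on these libraries where they do the work, as an engineer would, in place of code of your own. Each camera call takes 0.05 s, during which the arm holds its last target. There are 200 camera calls.

### The job

Slide the slim chocolate box lengthwise into the slot of the lid press until it is fully home against the stop, and let go of it; only then push the press's spring-loaded palm knob down until its top is level with the top of the gauge post beside it (15 mm down, never right to the bottom stop, which crushes the box), and finish while still holding it there with the gripper so the lid glue can set. Leave everything else on the table where it is.

Things in the scene. Friction and masses are not known exactly. Their poses are not given: they have to be found in the camera images.
- box_center (a point): Centre (half-way up) of the slim closed chocolate box: cardboard, 150 x 60 x 16 mm, about 0.14 kg, loose, lying flat on the table, so its centre is 8 mm above the table. Its x axis runs along the 150 mm length, y along the 60 mm width, z up. Either end may go in first.
- press_mouth (a point): Middle of the mouth of the lid press's slot, on the slot floor, 30 mm above the table. x points level into the slot, y to its left, z up. Slot 64 wide, 20 high, 70 mm deep to a solid stop; flared guides stand out 13 mm beside the mouth. A feed tongue 36 mm wide, level with the slot floor, sticks out 65 mm in front. Box fully home: its centre is at x = -5 mm, 80 mm sticks out.
- press: The lid press, fixed: a white block 90 deep (x) x 120 wide x 80 mm high on a 170 mm wide, 10 mm high foot, slot low in its -x face towards the robot, black palm knob on top. Origin at the table under the middle of the block and the knob's axis, 45 mm behind the slot's mouth; same axes as the slot's mouth.
- knob_top (a point): Middle of the flat top of the press's black mushroom palm knob, 48 mm across, which stands on the press roof 45 mm behind the mouth in the slot's direction. At rest the top is 130 mm above the table; it sinks as the knob is pressed.
- knob (a joint): How far the palm knob is pressed down (m): 0 at rest, 0.024 at the bottom stop. It slides straight down on a spring and pops up when let go: about 2.5 N to start it, plus 0.4 N per mm (about 8.5 N at 0.015). Its top is level with the gauge post at 0.015.
- gauge_top (a point): Top of the slim steel gauge post, 12 mm across, fixed on the press roof 59 mm from the knob's axis, at the back left corner (34 mm further in and 48 mm to the left). Its top is 115 mm above the table, 15 mm below the resting knob's top.
- slim_box: The slim chocolate box as a whole; origin at the centre of its underside.
- square_box: Bystander: square carton 105 x 105 x 30 mm, same cardboard as the slim box; leave alone. Origin: centre of its underside.
- gold_tray: Bystander: open gold tray 160 x 110 x 28 mm with dark truffles. Origin: centre of its underside.
- jar: Bystander: jar 68 mm across, 100 mm high. Origin: centre of its underside.
- bowl: Bystander: white bowl 120 mm across, 50 mm high. Origin: centre of its underside.

How it is judged (in metres and radians):
On the way, in this order (a step that is already met when the one before it is completed fails the run):
1. the box is fully home in the slot and let go, the knob still up (x of box_center in the frame of press_mouth between -0.011 and 0.003 m and y of box_center in the frame of press_mouth between -0.006 and 0.006 m and z of box_center in the frame of press_mouth between 0.004 and 0.014 m and angle between the x axis of box_center and the x axis of press_mouth, either way round below 0.1 rad and value of joint knob below 0.004 m and contact force between slim_box and the fingers below 0.3 N), for 0.2 s.
2. with the box home, the knob is pressed level with the gauge post (x of box_center in the frame of press_mouth between -0.011 and 0.003 m and y of box_center in the frame of press_mouth between -0.006 and 0.006 m and z of box_center in the frame of press_mouth between 0.004 and 0.014 m and angle between the x axis of box_center and the x axis of press_mouth, either way round below 0.1 rad and value of joint knob between 0.011 and 0.019 m), for 0.3 s.
At the end, for the whole second after the job is handed in: The slim box lies flat in the slot within 6 mm of the stop, released and at rest, and the gripper holds the knob still at 15 mm of travel, give or take 4 mm, with at least 2 N (all of step 2 and (contact force between knob and the fingers above 2 N or contact force between knob and the arm above 2 N) and velocity of joint knob between -0.005 and 0.005 m/s and contact force between slim_box and the fingers below 0.3 N and linear speed of slim_box below 0.01 m/s); the arm keeps its last pose, push and grip.
It fails at once if the knob is driven to its bottom stop (value of joint knob above 0.0225 m).
It fails at once if the knob is pressed before the box is home (value of joint knob above 0.008 m and x of box_center in the frame of press_mouth below -0.011 m).
It fails at once if a bystander is moved more than 20 mm (distance of any of square_box, gold_tray, jar, bowl from where it was at the start of the episode above 0.02 m).
It also fails if it takes over 67 s, if anything falls off the work surface, if the arm or the gripper's body presses on something with over 40 N, if the wrist force passes 120 N, or if a joint passes its speed limit or range.

## Working session

There is one attempt and no reset: what is moved stays moved. The work goes in short steps, Python scripts to look and compute and a shell command to move; the robot and the scene stay as the last step left them, time stands still between calls to the robot, and variables do not carry over. Pictures are saved under pics/ and viewed, at most 10 in all, crops included, and the job is handed in when it is done.

```bash
mkdir -p pics; ls
python3 - <<'E'
from bench import *
import cv2,numpy as np
np.set_printoptions(precision=1,suppress=True)
for n in("top","side"):
    s=snapshot(n); cv2.imwrite(f"pics/{n}0.png",s["img"][:,:,::-1]); print(n,s["fx"],s["fy"],s["cx"],s["cy"],s["dist"]);print(np.array(s["extrinsics"]))
print(sense())
E
```

```text
pics
top 444.88389543394703 444.88389543394703 278.43976356263664 208.99444535783564 [-0.  0.  0.  0.  0.]
[[   0.    -1.     0.1  514.8]
 [  -1.    -0.    -0.    -1.1]
 [   0.    -0.1   -1.  1008. ]
 [   0.     0.     0.     1. ]]
side 475.40369025708105 475.40369025708105 275.0474389505631 214.3552118371356 [0. 0. 0. 0. 0.]
[[ -1.   -0.2   0.2 348.3]
 [ -0.3   0.7  -0.6 762.1]
 [ -0.   -0.7  -0.7 982.5]
 [  0.    0.    0.    1. ]]
{'time': 0.1, 'joint_pos': array([-80.4,   7.5,  85.3,  -0. ,  87.3,  -4.9]), 'qd': array([ 0.1, -0. , -0.1, -0. ,  0. , -0. ]), 'joint_efforts': array([  0. , -57.1, -50.2,  -0. ,   0. ,   0. ]), 'tool_pos': array([ 150.6, -580.6,  403.7]), 'tcp_rot': array([-179.9,   -0. ,   14.5]), 'ft_force': array([ 0.8,  0.1, -0.1]), 'wrist_torque': array([ 0.,  0., -0.]), 'grip_force': 0.0, 'finger_gap': 85.16233300670638}
```

View pics/top0.png

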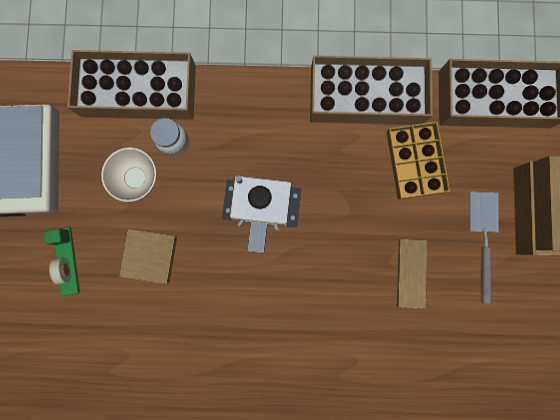

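View pics/side0.png

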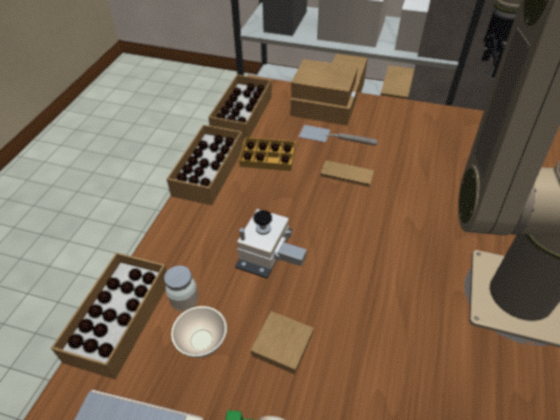

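The top view shows the slim box at about (412,273), the press knob at (260,197), the tongue at (257,237) and the gauge post at (239,180). The side view confirms that the press slot faces the robot.

```bash
cat > h.py <<'E'
from bench import *
import cv2,numpy as np
np.set_printoptions(precision=1,suppress=True)
def ray(s,uv,z):
    K=np.array([[s["fx"],0,s["cx"]],[0,s["fy"],s["cy"]],[0,0,1]])
    p=cv2.undistortPoints(np.float64(uv).reshape(-1,1,2),K,np.float64(s["dist"])).reshape(-1,2)
    E=np.array(s["extrinsics"]); d=np.c_[p,np.ones(len(p))]@E[:3,:3].T; o=E[:3,3]
    return o+d*((z-o[2])/d[:,2])[:,None]
def comps(m,off=(0,0)):
    cs,_=cv2.findContours(m.astype(np.uint8),cv2.RETR_EXTERNAL,cv2.CHAIN_APPROX_NONE,offset=off)
    return sorted(cs,key=cv2.contourArea)[::-1]
def yaw_len(P):
    r=cv2.minAreaRect(np.float32(P[:,:2])); b=cv2.boxPoints(r); e=[b[1]-b[0],b[2]-b[1]]; e=max(e,key=np.linalg.norm)
    a=np.degrees(np.arctan2(e[1],e[0])); return np.array(r[0]),np.array(r[1]),(a+90)%180-90
E
python3 - <<'E'
from h import *
s=snapshot("top"); im=s["img"]; i=im.astype(int)
for n,p in dict(box=(412,273),wood=(380,290),wood2=(412,330),tongue=(257,240),roof=(280,205),knob=(260,197),gauge=(239,180)).items(): print(n,i[p[1],p[0]])
def roi(m,x0,y0,x1,y1):
    return comps(m[y0:y1,x0:x1],(x0,y0))[0].reshape(-1,2)
m=(i[...,1]>88)&(i[...,0]>i[...,2]+15)
c=roi(m,385,225,440,325); print("box",len(c),yaw_len(ray(s,c,16)))
c=roi(i.max(2)<60,240,180,280,215); print("knob",yaw_len(ray(s,c,130)))
g=(i[...,2]>i[...,0]-5)&(i.max(2)>70)
c=roi(g,245,229,275,260); print("tongue",yaw_len(ray(s,c,30)))
c=roi(i.min(2)>170,222,165,305,235); print("roof",yaw_len(ray(s,c,80)))
E
```

```text
box [141 119  86]
wood [117  81  54]
wood2 [113  78  52]
tongue [133 142 154]
roof [193 199 207]
knob [48 47 46]
gauge [120 128 136]
box 186 (array([ 472. , -301.7]), array([ 59.9, 151.2]), np.float32(-1.818512))
knob (array([620.9,  36.6]), array([43.8, 43.7]), np.float32(46.326904))
tongue (array([538.4,  44.7]), array([34.6, 51.3]), np.float32(-5.4743195))
roof (array([621.4,  37.1]), array([117.4,  86.6]), np.float32(84.79062))
```

```bash
cat >> h.py <<'E'
def delta(x,y,z,yaw):
    "shift in tool axes (units of 0.1 m) at the final yaw, turn about tool z (units of 60 deg)"
    s=sense(); r=np.radians(yaw); R=np.c_[[np.cos(r),np.sin(r),0],[np.sin(r),-np.cos(r),0],[0,0,-1]]
    print("t",round(s["time"],2),s["tool_pos"],s["tcp_rot"],"F",s["ft_force"],"gap",s["finger_gap"],"grip",s["grip_force"])
    print("shift",np.round(R.T@(np.array([x,y,z])-s["tool_pos"])/100,3),"wz",round(-((yaw-s["tcp_rot"][2]+180)%360-180)/60,3))
E
python3 -m jog '0 0 0 0 0 .135 -1;0 0 0 0 0 .135 -1;.334 -.361 .13 0 0 0 -1;.334 -.361 .13 0 0 0 -1;.334 -.361 .13 0 0 0 -1'
python3 -m jog '.334 -.361 .13 0 0 0 -1;.334 -.361 .13 0 0 0 -1;.334 -.361 .13 0 0 0 -1;.334 -.361 .13 0 0 0 -1;.334 -.361 .13 0 0 0 -1'
python3 -m jog '0 0 0 0 0 0 -1;0 0 0 0 0 0 -1'
python3 - <<'E'
from h import *
delta(427,-300.3,300,-1.8)
s=snapshot("wrist"); cv2.imwrite("pics/w1.png",s["img"][:,:,::-1])
E
```

```text
time: 0.78
tool_pos: [254.7, -474.2, 365.0]
tcp_rot: [-180.0, 0.0, -1.7]
ft_force: [0.1, -0.3, 0.6]
finger_gap: 85.7
grip_force: 0.0
time: 1.4
tool_pos: [427.0, -298.5, 300.2]
tcp_rot: [180.0, 0.0, -1.7]
ft_force: [-0.3, -0.1, 0.1]
finger_gap: 85.5
grip_force: 0.0
time: 1.65
tool_pos: [426.0, -299.9, 300.6]
tcp_rot: [180.0, 0.0, -1.6]
ft_force: [-0.8, -0.1, -0.9]
finger_gap: 85.4
grip_force: 0.0
t 1.65 [ 426.  -299.9  300.6] [180.    0.   -1.6] F [-0.8 -0.1 -0.9] gap 85.41482951621916 grip 0.0
shift [0. 0. 0.] wz 0.003
```

View pics/w1.png

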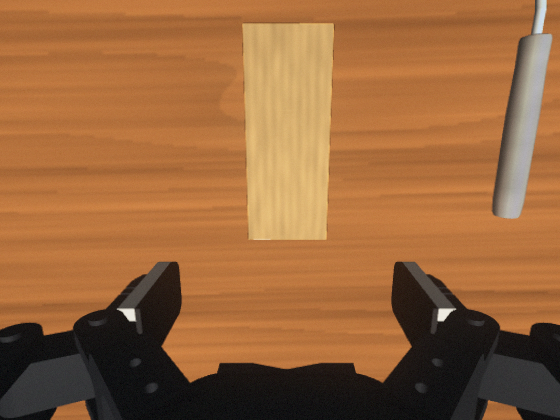

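The wrist view shows the whole slim box, with corners near (243,23), (333,23), (326,240) and (249,240), centred between the open fingers.

```bash
sed -i 's/precision=1/precision=3/' h.py
python3 - <<'E'
from h import *
s=snapshot("wrist"); i=s["img"].astype(int)
print(i[130,290],i[130,200])
m=(i[...,1]>i[...,0]*.72)&(i.max(2)>120)
c=comps(m[:255,200:400],(200,0))[0].reshape(-1,2); print(cv2.minAreaRect(c)); print(yaw_len(ray(s,c,16)))
delta(427,-300.3,176,-1.8)
E
```

```text
[217 175 113] [186 119  65]
((286.5, 131.0), (216.0, 91.0), 90.0)
(array([ 474.422, -302.149]), array([ 59.601, 148.778]), np.float32(-1.7695465))
t 1.75 [ 425.625 -300.689  301.069] [179.967  -0.013  -1.722] F [-0.665  0.851 -0.018] gap 85.75490018451701 grip 0.0
shift [ 0.014 -0.004  1.251] wz 0.001
```

```bash
python3 -m jog '.025 0 .5 0 0 0 -1;0 0 .5 0 0 0 -1;0 0 .25 0 0 0 -1;0 0 0 0 0 0 -1;0 0 0 0 0 0 -1'
python3 -m jog '0 0 0 0 0 0 1;0 0 0 0 0 0 1;0 0 0 0 0 0 1;0 0 0 0 0 0 1;0 0 0 0 0 0 1' 35
python3 -m jog '0 0 0 0 0 0 1;0 0 0 0 0 0 1;0 0 0 0 0 0 1' 35
```

```text
time: 2.38
tool_pos: [428.8, -301.1, 177.3]
tcp_rot: [179.9, -0.1, -1.7]
ft_force: [0.3, -0.4, 0.9]
finger_gap: 85.5
grip_force: 0.0
time: 3.0
tool_pos: [429.3, -300.6, 177.7]
tcp_rot: [179.9, -0.1, -1.6]
ft_force: [-2.5, 0.1, 6.5]
finger_gap: 58.7
grip_force: 37.0
time: 3.38
tool_pos: [429.3, -300.6, 177.7]
tcp_rot: [179.9, -0.1, -1.6]
ft_force: [-2.2, 0.8, 7.5]
finger_gap: 58.4
grip_force: 37.0
```

```bash
python3 -m jog '0 0 -.3 0 0 0 1;0 0 -.4 0 0 .06 1;-.031 -.441 0 0 0 0 1;-.031 -.441 0 0 0 0 1;-.031 -.441 0 0 0 0 1'
python3 -m jog '-.031 -.441 0 0 0 0 1;-.031 -.441 0 0 0 0 1;-.031 -.441 0 0 0 0 1;-.031 -.441 0 0 0 0 1;-.031 -.441 0 0 0 0 1'
python3 -m jog '0 0 0 0 0 0 1;0 0 0 0 0 0 1'
python3 - <<'E'
from h import *
delta(436.8,53.9,209.7,-5.3)
s=snapshot("wrist"); cv2.imwrite("pics/w2.png",s["img"][:,:,::-1])
E
```

```text
time: 4.0
tool_pos: [431.5, -166.2, 246.6]
tcp_rot: [180.0, -0.1, -5.3]
ft_force: [0.3, 0.5, -1.1]
finger_gap: 58.7
grip_force: 38.9
time: 4.62
tool_pos: [436.2, 55.2, 246.6]
tcp_rot: [-180.0, -0.1, -5.3]
ft_force: [0.2, 0.1, -1.7]
finger_gap: 58.8
grip_force: 38.9
time: 4.88
tool_pos: [436.3, 53.5, 246.1]
tcp_rot: [180.0, -0.0, -5.2]
ft_force: [-0.3, -1.1, -1.5]
finger_gap: 58.7
grip_force: 38.9
t 4.88 [436.298  53.527 246.078] [179.977  -0.037  -5.197] F [-0.275 -1.08  -1.541] gap 58.660996881173794 grip 38.91323626041412
shift [ 0.005 -0.004  0.364] wz 0.002
```

View pics/w2.png

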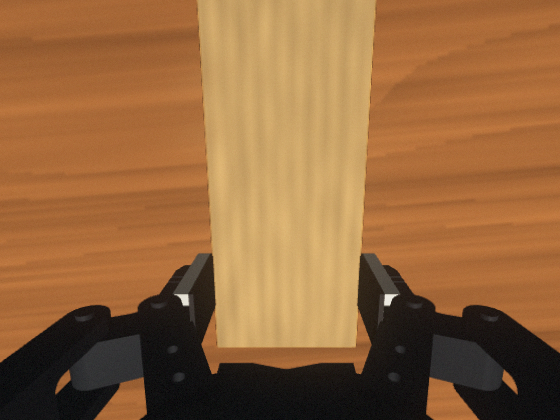

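The wrist view shows the box held straight and centred: side edges run from (197,0) to (217,347) and from (376,0) to (357,347), with the rear edge at row 347. Next I lower it to slot height and check from the side.

```bash
python3 -m jog '0 0 .2 0 0 0 1;0 0 .16 0 0 0 1;0 0 0 0 0 0 1;0 0 0 0 0 0 1'
python3 - <<'E'
from h import *
delta(436.8,53.9,209.7,-5.3)
a=snapshot("side")["img"][180:300,190:390,::-1]; b=snapshot("top")["img"][160:280,200:320,::-1]
cv2.imwrite("pics/st.png",np.hstack([cv2.resize(a,None,fx=2.4,fy=4*.6),cv2.resize(b,None,fx=2.4,fy=2.4)]))
E
```

```text
time: 5.42
tool_pos: [436.4, 53.3, 210.0]
tcp_rot: [-180.0, 0.0, -5.3]
ft_force: [0.5, 0.0, -0.5]
finger_gap: 58.7
grip_force: 38.9
t 5.42 [436.398  53.32  209.954] [-180.       0.006   -5.3  ] F [ 0.461  0.027 -0.544] gap 58.66741175275155 grip 38.9250773191452
shift [ 0.003 -0.006  0.003] wz 0.0
```

View pics/st.png

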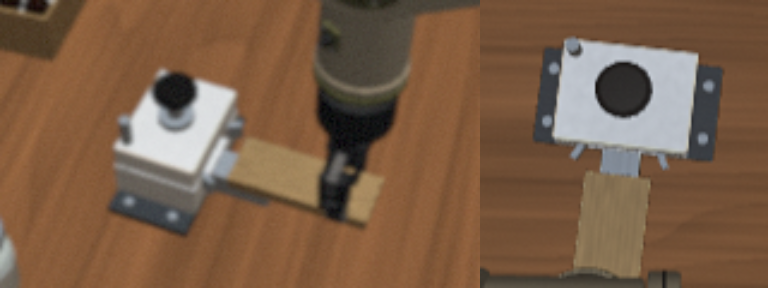

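The side and top crops show the box level just in front of the mouth and above the tongue. Its front edge spans about (584–650,175) in the top crop, with the tongue centred at x≈620.

Run:
```python
from h import *
s=snapshot("top"); i=s["img"].astype(int)
m=(i[...,1]>88)&(i[...,0]>i[...,2]+15)
c=comps(m[225:268,230:280],(230,225))[0].reshape(-1,2); P=ray(s,c,48)[:,:2]
r=np.radians(-5.3); M=np.array([576.2,41.]); R=np.array([[np.cos(r),-np.sin(r)],[np.sin(r),np.cos(r)]])
Q=(P-M)@R; print("front x",Q[:,0].max())
for a in range(-60,-24,5):
    q=Q[abs(Q[:,0]-a)<3,1]; print(a,q.min(),q.max(),(q.min()+q.max())/2)
```

```text
front x -21.529318081881716
-60 -28.168050114596298 30.21948551770337 1.0257177015535355
-55 -29.299151409390976 29.13628887192888 -0.08143126873104833
-50 -29.299151409390976 29.662627093732603 0.18173784217081312
-45 -28.546246402374795 30.189428902885087 0.8215912502551461
-40 -28.043784128799757 28.841143216756187 0.3986795439782149
-35 -29.17686037472932 29.36821892901935 0.09567927714501501
-30 -28.925492043801178 30.15970693722229 0.6171074467105555
-25 -28.422438017645888 30.15970693722229 0.8686344597882005
```

```bash
python3 -m jog '.08 0.002 0 0 0 0 1;.08 0 0 0 0 0 1;.08 0 0 0 0 0 1;.08 0 0 0 0 0 1;0 0 0 0 0 0 1'
python3 -m jog '.08 0 0 0 0 0 1;.08 0 0 0 0 0 1;.08 0 0 0 0 0 1;0 0 0 0 0 0 1'
```

```text
time: 6.2
tool_pos: [468.7, 50.5, 209.7]
tcp_rot: [180.0, -0.0, -5.3]
ft_force: [0.1, 0.3, -1.6]
finger_gap: 58.5
grip_force: 38.9
time: 6.7
tool_pos: [492.7, 48.3, 209.8]
tcp_rot: [-180.0, -0.0, -5.3]
ft_force: [-0.0, 0.9, -1.2]
finger_gap: 58.4
grip_force: 38.9
```

```bash
python3 -m jog '.08 0 0 0 0 0 1;.08 0 0 0 0 0 1;.08 0 0 0 0 0 1;.04 0 0 0 0 0 1;0 0 0 0 0 0 1'
python3 -m jog '.02 0 0 0 0 0 1;.02 0 0 0 0 0 1;0 0 0 0 0 0 1'
python3 -m jog '.02 0 0 0 0 0 1;.02 0 0 0 0 0 1;0 0 0 0 0 0 1'
```

```text
time: 7.32
tool_pos: [520.1, 45.7, 209.6]
tcp_rot: [180.0, 0.0, -5.3]
ft_force: [-0.4, 0.6, -1.9]
finger_gap: 59.0
grip_force: 38.9
time: 7.7
tool_pos: [524.0, 45.4, 209.8]
tcp_rot: [-180.0, -0.0, -5.3]
ft_force: [-1.0, -0.0, -1.0]
finger_gap: 58.9
grip_force: 38.9
time: 8.07
tool_pos: [528.0, 45.0, 209.8]
tcp_rot: [-180.0, -0.0, -5.3]
ft_force: [-0.0, -0.4, -1.1]
finger_gap: 59.0
grip_force: 38.9
```

Expected contact is about here; go on in small steps.

```bash
python3 -m jog '.01 0 0 0 0 0 1;.01 0 0 0 0 0 1;0 0 0 0 0 0 1'|sed -n 2,4p
python3 -m jog '.01 0 0 0 0 0 1;.01 0 0 0 0 0 1;0 0 0 0 0 0 1'|sed -n 2,4p
```

```text
tool_pos: [529.7, 44.9, 209.5]
tcp_rot: [180.0, 0.0, -5.3]
ft_force: [-1.0, -0.2, -0.7]
tool_pos: [530.4, 44.8, 208.5]
tcp_rot: [180.0, 0.3, -5.3]
ft_force: [-8.1, 1.4, 0.6]
```

```bash
python3 -m jog '-.007 0 0 0 0 0 1;0 0 .007 0 0 0 1;0 0 .007 0 0 0 1;0 0 0 0 0 0 1'
python3 -m jog '0 0 0 0 0 0 -1;0 0 0 0 0 0 -1;0 0 0 0 0 0 -1;0 0 0 0 0 0 -1;0 0 0 0 0 0 -1'
python3 - <<'E'
from h import *
s=snapshot("wrist"); cv2.imwrite("pics/w3.png",s["img"][:,:,::-1])
E
```

```text
time: 9.32
tool_pos: [530.1, 44.9, 207.8]
tcp_rot: [180.0, 0.2, -5.3]
ft_force: [-9.1, 0.8, 4.0]
finger_gap: 58.7
grip_force: 39.4
time: 9.95
tool_pos: [531.2, 44.7, 208.4]
tcp_rot: [-180.0, -0.0, -5.3]
ft_force: [0.2, -0.1, 0.0]
finger_gap: 85.4
grip_force: 0.0
```

View pics/w3.png

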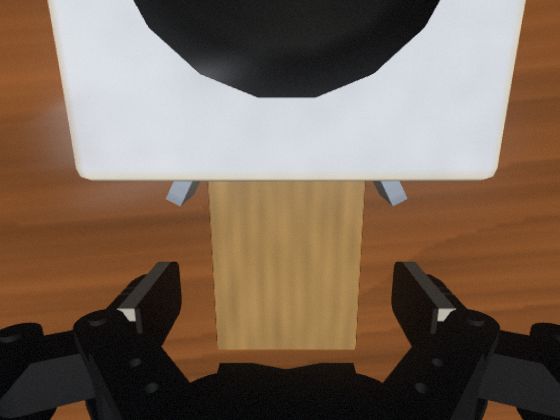

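The box is released in the slot: its rear edge is at row 349, the roof's front edge at row 180, and the fingers are clear of its sides. Next I measure the protrusion, then go up.

```bash
python3 - <<'E'
from h import *
s=snapshot("wrist")
a=ray(s,[[287,349.5]],46)[0];b=ray(s,[[287,181]],80)[0]; print(a,b,np.linalg.norm((a-b)[:2]))
E
python3 -m jog '0 0 -.3 0 0 0 -1;0 0 -.5 0 0 0 -1;0 0 -.5 0 0 0 -1;0 0 -.5 0 0 0 -1;0 0 0 0 0 0 1' 60
python3 -m jog '0 0 0 0 0 0 1;0 0 0 0 0 0 1;0 0 0 0 0 0 1;0 0 0 0 0 0 1;0 0 0 0 0 0 1'
python3 - <<'E'
from h import *
for n,z,lab in(("wrist",130,"w"),):
    s=snapshot(n); i=s["img"]; cv2.imwrite("pics/w4.png",i[:,:,::-1])
s=snapshot("top"); cv2.imwrite("pics/t4.png",s["img"][140:290,180:330,::-1].repeat(4,0).repeat(4,1))
delta(621.1,36.8,325,-5.3)
E
```

```text
[500.331  47.14   46.   ] [579.907  39.97   80.   ] 79.89784512353252
time: 10.68
tool_pos: [532.5, 44.8, 394.1]
tcp_rot: [-180.0, -0.6, -5.3]
ft_force: [0.9, 0.2, -0.5]
finger_gap: 69.9
grip_force: 0.0
time: 11.3
tool_pos: [531.1, 44.8, 387.9]
tcp_rot: [180.0, 0.0, -5.3]
ft_force: [-0.6, -0.2, 0.4]
finger_gap: 0.0
grip_force: 0.0
t 11.4 [531.132  44.75  388.182] [179.999   0.011  -5.259] F [-0.042 -0.147 -0.428] gap 0.16098818144268115 grip 0.0
shift [ 0.903 -0.004  0.632] wz 0.001
```

View pics/w4.png

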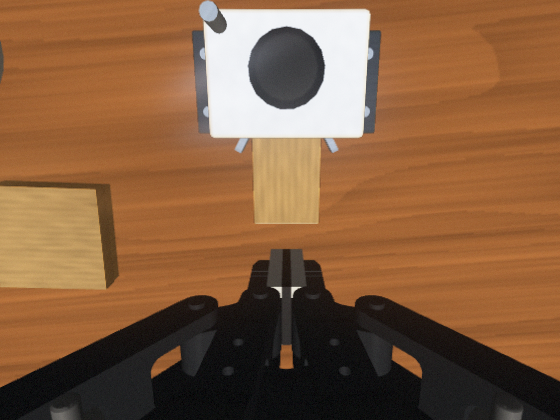

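The wrist view shows the box 80 mm out of the mouth (home), still in place, and the knob at about (287,67) straight ahead. The fingers are shut.

```bash
python3 -m jog '.46 0 .1 0 0 0 1;.455 0 .1 0 0 0 1;0 0 .4 0 0 0 1;0 0 .15 0 0 0 1;0 0 0 0 0 0 1'
python3 -m jog '0 0 .05 0 0 0 1;0 0 0 0 0 0 1;0 0 0 0 0 0 1'
```

```text
time: 12.02
tool_pos: [621.4, 36.4, 311.9]
tcp_rot: [180.0, 0.2, -5.3]
ft_force: [-0.4, 0.0, 0.3]
finger_gap: 0.3
grip_force: 0.0
time: 12.4
tool_pos: [622.5, 36.4, 309.5]
tcp_rot: [-180.0, -0.1, -5.3]
ft_force: [-0.5, -0.9, -0.3]
finger_gap: -0.0
grip_force: 0.0
```

```bash
for k in 1; do python3 -m jog '0 0 .03 0 0 0 1;0 0 .02 0 0 0 1;0 0 0 0 0 0 1;0 0 0 0 0 0 1'|sed -n 2,4p
python3 -m jog '0 0 .02 0 0 0 1;0 0 .02 0 0 0 1;0 0 0 0 0 0 1;0 0 0 0 0 0 1'|sed -n 2,4p
python3 -m jog '0 0 .02 0 0 0 1;0 0 .02 0 0 0 1;0 0 0 0 0 0 1;0 0 0 0 0 0 1'|sed -n 2,4p; done
```

```text
tool_pos: [622.3, 36.4, 303.5]
tcp_rot: [-180.0, -0.0, -5.3]
ft_force: [-1.7, 0.4, 2.6]
tool_pos: [622.3, 36.3, 299.5]
tcp_rot: [-180.0, -0.0, -5.3]
ft_force: [-1.4, 0.4, 4.5]
tool_pos: [622.3, 36.4, 295.4]
tcp_rot: [-180.0, -0.0, -5.3]
ft_force: [-1.9, 1.2, 6.3]
```

```bash
python3 -m jog '0 0 .02 0 0 0 1;0 0 .02 0 0 0 1;0 0 .015 0 0 0 1;0 0 0 0 0 0 1;0 0 0 0 0 0 1'|sed -n 2,4p
python3 -m jog '0 0 .005 0 0 0 1;0 0 0 0 0 0 1;0 0 0 0 0 0 1;0 0 0 0 0 0 1'|sed -n 2,4p
python3 - <<'E'
from h import *
F=[];Z=[]
for k in range(6):
    s=snapshot("side"); q=sense(); F.append(q["ft_force"][2]); Z.append(q["tool_pos"][2])
print(np.mean(F),np.mean(Z),F)
cv2.imwrite("pics/s5.png",cv2.resize(s["img"][170:290,200:350,::-1],None,fx=5,fy=5,interpolation=cv2.INTER_CUBIC))
w=snapshot("wrist")["img"]; cv2.imwrite("pics/w5.png",w[:,:,::-1])
E
```

```text
tool_pos: [622.3, 36.4, 290.2]
tcp_rot: [-180.0, -0.0, -5.3]
ft_force: [-3.6, -0.2, 8.6]
tool_pos: [622.3, 36.4, 289.8]
tcp_rot: [-180.0, -0.0, -5.3]
ft_force: [-2.4, -0.3, 8.6]
8.323694654020256 289.7971040102688 [np.float64(7.9771850686863175), np.float64(8.41388109323866), np.float64(8.358261922975036), np.float64(9.186486066201201), np.float64(7.926499796704382), np.float64(8.079853976315947)]
```

View pics/s5.png

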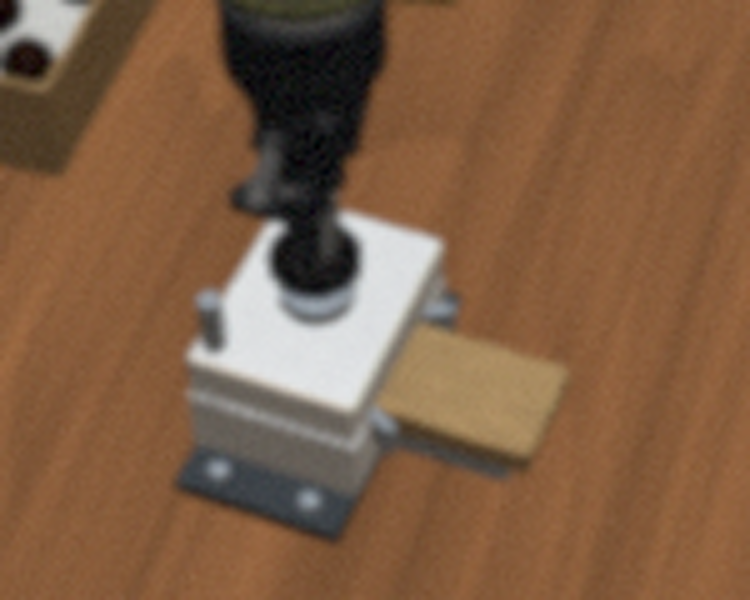

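View pics/w5.png

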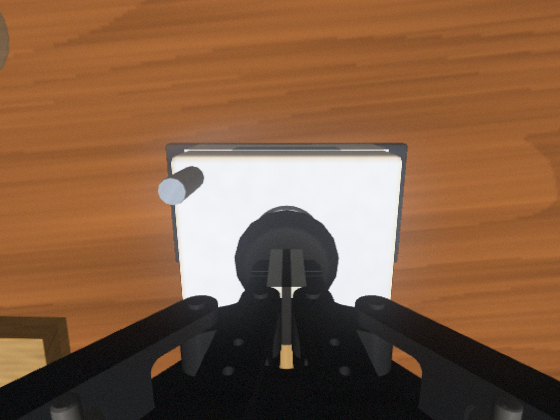

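The side view shows the box still home and the knob lowered next to the gauge post at (207,300). The wrist view shows the fingertips on the middle of the knob top. Geometry puts the travel at 13.2 mm and the 8.3 N push puts it at 14.5 mm, so I nudge 0.7 mm more and hand in.

```bash
python3 -m jog '0 0 .007 0 0 0 1;0 0 0 0 0 0 1;0 0 0 0 0 0 1;0 0 0 0 0 0 1;0 0 0 0 0 0 1'; python3 -c "from bench import *; print(hand_in())"
```

```text
time: 16.0
tool_pos: [622.3, 36.4, 289.1]
tcp_rot: [-180.0, -0.0, -5.3]
ft_force: [-3.9, 0.7, 9.1]
finger_gap: 0.0
grip_force: 4.1
the job is handed in; nothing more can be done
None
```

I handed the job in at about 16 s with the slim box home in the slot (80 mm sticking out) and released, and the shut gripper holding the knob about 14–16 mm down at about 9 N; the judge returned no verdict.

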